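Flip open the large tea caddy

TASK

Flip open the lid of the larger tea caddy with closed fingers or a fingertip: push its front tab up and over, past upright, until it lies back against its stop and stays open by itself, then move the hand clear. Only push the lid, do not pinch it; do not lift, tip or shove the caddy, keep the small caddy shut, and leave everything else standing where it is.

Things in the scene. Friction and masses are not known exactly. Their poses are not given: they have to be found in the camera images.
- large_caddy: The larger tea caddy: open white tin 110 (x) x 170 (y) x 85 (z) mm, loose on the counter, about 1 kg, walls 4 mm. Origin: centre of its underside; z up; its front faces -x (roughly the robot). A wooden lid is hinged on its far (+x) top edge.
- large_lid (a joint): Hinge angle of the large caddy's lid: 0 shut (flat), grows as the front edge rises and swings back; balance point about 1.5 rad (beyond it the lid falls back by itself, before it, it falls shut), stop at 1.95 rad. Hinge nearly free: gravity alone moves the lid.
- large_lid_tab (a point): Middle of the lower front edge of the large lid's finger tab; moves with the lid. The lid: flat wood, 8 mm thick, 174 mm wide, 0.14 kg, level with the tin's front face; in the middle of its front edge a flat tab 50 mm wide stands out 28 mm, so tilted fingers can go under it. Underside of lid and tab 86 mm up when shut. x points along the lid to the hinge.
- large_lid_hinge (a point): Middle of the large lid's hinge axis (parallel to the caddy's y), at the lid's underside: 55 mm in +x of the caddy's origin and 86 mm up, 138 mm from the tab's front edge.
- small_caddy: The small caddy, same make: tin 90 (x) x 100 (y) x 70 (z) mm, with a lid of the same kind (tab 50 mm wide, 28 mm out; underside 71 mm up). To be left shut. Origin: centre of its underside.
- small_lid (a joint): Hinge angle of the small caddy's lid, 0 shut. Leave it shut.
- jar: Bystander: closed glass jar, diameter 54, height 100 mm, in a row with the two caddies (any order). Origin: centre of its underside.
- mug: Bystander: white mug, diameter 76, height 85 mm, with a handle, nearer the robot than the row, a little right. Origin: centre of its underside.
- soap: Bystander: green bottle, diameter 64, height 190 mm, at the left. Origin: centre of its underside.
- can: Bystander: tin can, diameter 72, height 100 mm, at the right. Origin: centre of its underside.
- bowl: Bystander: bowl, diameter 130, height 50 mm, beyond the row, a little left. Origin: centre of its underside.
- spoon: Bystander: spoon 170 mm long, lying flat, nearer the robot than the row, a little left. Origin: on the counter under its middle.
- shaker: Bystander: steel shaker, diameter 44, height 72 mm, beyond the row, a little right. Origin: centre of its underside.
Mind the look-alikes: they are no part of the job. Leave any yellow look-alike of the small_caddy alone.

How it is judged:
By the outcome, as a careful person would: the job done as asked, in the order asked, and still so for the second after the job is handed in, with the robot touching nothing.
It also fails if it takes over 38 s, if anything falls off the work surface, if the arm or the gripper's body presses on something with over 40 N, if the wrist force passes 120 N, or if a joint passes its speed limit or range.

ROBOT

A 6-joint arm with a two-finger parallel gripper is mounted at the origin on the work surface. World frame = base frame: x ahead of the robot, y to its left, z up, the work surface at z = 0. Lengths are in m, angles in rad, forces in N, time in s.
With the tool pointing down it reaches from about 0.25 to 0.775 m from the base axis. Payload 4 kg.
Tool frame: the origin (TCP) lies midway between the tips of the shut fingers; the grasp point (between the pads) lies 19 mm behind it (robot.tcp_to_grasp is the z of the grasp point in the tool frame, in m); z points along the fingers, y is the line along which they close (so a half turn about z gives the same grasp; the last joint's range is limited). The gripper opens to 94 mm and grips with 3 to 60 N. Pads are 16 mm wide; open, the fingers measure 119 mm over their backs; the gripper's body (75 mm by 177 mm) begins 78 mm behind the grasp point.
Start: joints at [-0.103, 0.087, 1.371, -0, 1.684, -0.103], TCP at [0.55, -0, 0.206] pointing down, gripper open.
Joint ranges: [-3.1, 3.1], [-0.76, 2.03], [0.27, 2.55], [-1.08, 4.22], [0.17, 2.65], [-2.57, 2.57]. Speed limits (rad/s): [2.79, 2.79, 3.14, 3.14, 3.14, 3.14].

INTERFACE

Orientations are given as [roll, pitch, yaw] about the fixed x, y, z axes, in that order (R = Rz(yaw) Ry(pitch) Rx(roll)).
In Python, from bench import robot gives the robot as it stands. The module is installed in compiled form; this text tells all that it offers.
- The arm moves only by the tool move_arm, never from a script. Its argument "motion" is one flat list of numbers, 7 for each row, row after row: the turn, a rotation vector about the tool's x, y, z in units of 45 degrees (1.0 is 45 degrees), then the shift along the tool's x, y, z in units of 100 mm (1.0 is 100 mm), then the opening, from 0 (shut) to 1 (fully open). A call has 1 to 12 rows; each row shifts and turns the commanded pose from where the row before left it, along the tool's axes as they then stand; what a row does not reach is not made up. A row lasts 1/12 s, in which the tool goes at most 41.7 mm and 7.16 degrees, less where a joint would pass 70% of its speed; a pose out of reach is approached as far as the arm can. A call with a number of a shift or a turn outside -1 to 1 is refused whole. A call with a gripper value outside its range is refused whole. The fingers move at their own pace and stop on an object; the grip force is fixed at half the most. Time passes only in rows, so rows that do not move let the fingers close. It gives the time, the measured TCP pose, the force, the opening and the grip force at its end, in the units of the state.
- robot.get_obs(): the state, without advancing time (a new reading comes with each control period).
- robot.snapshot(name): name is "scene" or "side" or "wrist"; returns the picture (384x512x3 uint8, red, green, blue); there is no depth.
- robot.get_calibration(name): a dict with "fx", "fy", "cx", "cy" (pixels), "R" (3x3) and "t" (3): a world point X has camera coordinates R X + t. Camera axes: x right, y down, z forward; pixel columns grow to the right and rows downward; lengths in m; the calibration is good to about 2 mm. A picture is of the moment at which its call begins: read the wrist's pose just before it. get_calibration takes no time and is no camera call; for the wrist camera it gives the pose at the moment of the call.
- robot.close_job(): hands the job in; it is judged then, once.
The state is a dict: "time": time; "joint_positions": joint angles; "qvel": joint speeds; "joint_torque": joint torques, N m; "tool_pos": TCP position; "ee_rot": TCP orientation; "wrist_force": force on the tool from outside, world axes, zero at the start; "wrist_torque": the same for the moment, N m; "width": finger opening in m; "finger_force": force on a finger pad.
Only numpy, scipy, OpenCV 4.12 (cv2) and the standard library are available. Lean on these libraries where they do the work, as an engineer would, in place of code of your own. Each camera call takes 0.05 s, during which the arm holds its last target. There are 200 camera calls.

## Working session

There is one attempt and no reset: what is moved stays moved. The work goes in short steps, Python scripts to look and compute and a tool call to move; the robot and the scene stay as the last step left them, time stands still between calls to the robot, and variables do not carry over. Pictures are saved under pics/ and viewed, at most 10 in all, crops included, and the job is handed in when it is done.

Besides the shell and the picture viewer there is one more tool, called after "Call:" as name(argument=value, ...) on one line, values as JSON. move_arm: Moves the arm, as the interface text tells. Shifts and turns lie within -1 to 1; 1 stands for 100 mm of shift or 45 degrees of turn. Its arguments: {"type":"object","properties":{"motion":{"type":"array","items":{"type":"number"}}},"required":["motion"]}

```bash
mkdir -p pics
python3 - <<'E'
from bench import robot
import cv2,numpy as np
ims=[]
for n in("scene","side"):
    im=robot.snapshot(n);cv2.imwrite(f"pics/{n}0.png",im[:,:,::-1]);c=robot.get_calibration(n)
    print(n,c["fx"],c["cx"],c["cy"],(-c["R"].T@c["t"]).round(3),c["R"].round(2).tolist())
E
```

```text
scene 409.41322417879405 252.2933739535772 198.06730725108437 [1.218 0.014 0.952] [[-0.05, 1.0, 0.01], [0.79, 0.05, -0.61], [-0.61, -0.02, -0.79]]
side 346.7267337957135 254.7579766864295 191.35865578444867 [0.299 0.659 0.595] [[-0.93, -0.36, 0.02], [-0.22, 0.53, -0.82], [0.29, -0.77, -0.57]]
```

View pics/scene0.png

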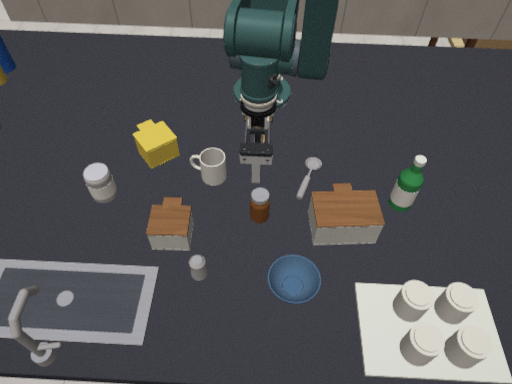

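View pics/side0.png

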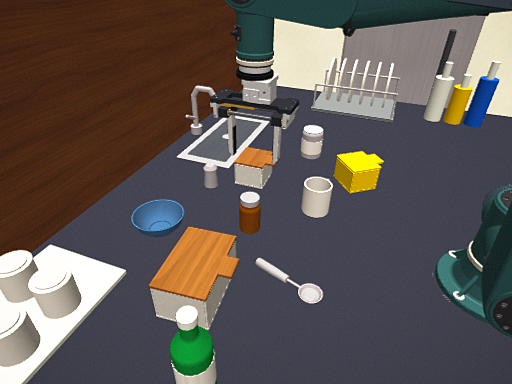

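Scene view: the large caddy's wooden lid is at (345,210) with its tab at (343,188). The small wooden caddy is at (171,222), and the yellow look-alike is at (157,144). In the side view the large lid is at (200,260), small one (255,158), yellow (357,172). The larger wooden-lidded white tin at (345,210) fits the description. Next I confirm it in a crop and measure its corners in both views.

```bash
cat > h.py <<'E'
import cv2,numpy as np
def ray(c,uv):
    d=np.array([(uv[0]-c["cx"])/c["fx"],(uv[1]-c["cy"])/c["fy"],1.]);R=np.array(c["R"])
    return -R.T@c["t"],R.T@d
def onz(c,uv,z):
    o,d=ray(c,uv);return o+d*(z-o[2])/d[2]
def tri(c1,u1,c2,u2):
    o1,d1=ray(c1,u1);o2,d2=ray(c2,u2)
    s=np.linalg.lstsq(np.c_[d1,-d2],o2-o1,rcond=None)[0]
    a,b=o1+s[0]*d1,o2+s[1]*d2
    return (a+b)/2,np.linalg.norm(a-b)
def proj(c,X):
    p=np.array(c["R"])@X+c["t"];return np.array([c["fx"]*p[0]/p[2]+c["cx"],c["fy"]*p[1]/p[2]+c["cy"]])
E
python3 - <<'E'
from bench import robot
from h import *
out=[]
for n,seed,box in(("scene",(345,210),(290,165,400,260)),("side",(200,260),(130,210,260,340))):
    im=cv2.imread(f"pics/{n}0.png");hsv=cv2.cvtColor(im,cv2.COLOR_BGR2HSV)
    m=cv2.inRange(hsv,(4,120,60),(22,255,255))
    cs=cv2.findContours(m,cv2.RETR_EXTERNAL,cv2.CHAIN_APPROX_NONE)[0]
    k=[c for c in cs if cv2.pointPolygonTest(c,seed,False)>=0][0]
    ap=cv2.approxPolyDP(k,2.0,True)[:,0]
    print(n,cv2.contourArea(k),ap.tolist())
    c=robot.get_calibration(n)
    for p in ap: print(p,onz(c,p,.094).round(4))
    x0,y0,x1,y1=box;cr=cv2.resize(im[y0:y1,x0:x1],None,fx=3,fy=3,interpolation=cv2.INTER_CUBIC)
    cv2.polylines(cr,[(ap-[x0,y0])*3+1],True,(255,0,255),1)
    out.append(cv2.resize(cr,(390,390)))
cv2.imwrite("pics/crop1.png",np.hstack(out))
E
```

```text
scene 2307.0 [[312, 193], [317, 226], [384, 224], [374, 191], [352, 191], [350, 184], [333, 184], [333, 192]]
[312 193] [0.5344 0.1502 0.094 ]
[317 226] [0.6397 0.1586 0.094 ]
[384 224] [0.6239 0.3286 0.094 ]
[374 191] [0.5177 0.3173 0.094 ]
[352 191] [0.5212 0.258  0.094 ]
[350 184] [0.497 0.255 0.094]
[333 184] [0.4997 0.2086 0.094 ]
[333 192] [0.5277 0.2067 0.094 ]
side 3985.0 [[188, 226], [149, 287], [204, 301], [216, 277], [219, 275], [230, 278], [238, 258], [229, 257], [227, 254], [236, 236]]
[188 226] [0.6404 0.1622 0.094 ]
[149 287] [0.62   0.3362 0.094 ]
[204 301] [0.5136 0.3267 0.094 ]
[216 277] [0.5183 0.2704 0.094 ]
[219 275] [0.5152 0.2639 0.094 ]
[230 278] [0.493  0.2629 0.094 ]
[238 258] [0.4995 0.2103 0.094 ]
[229 257] [0.5172 0.2145 0.094 ]
[227 254] [0.5244 0.2084 0.094 ]
[236 236] [0.5291 0.1525 0.094 ]
```

View pics/crop1.png

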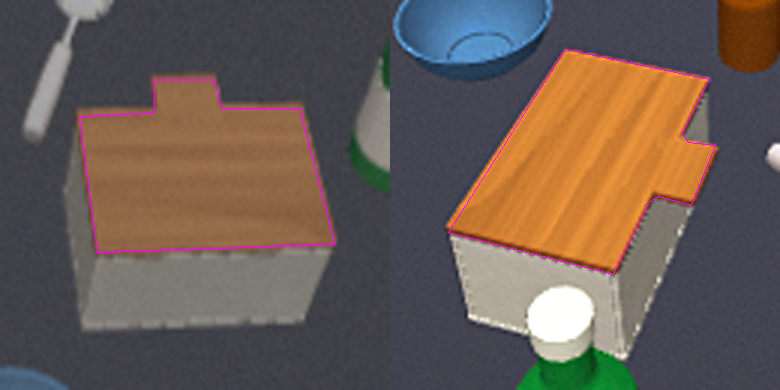

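The crop confirms it: the wooden-lidded white tin with its tab facing the robot, tab edge at scene (333–350,184), shut. Next I triangulate the corners and locate the soap and the other neighbours.

Run:
```python
from bench import robot
from h import *
a,b=robot.get_calibration("scene"),robot.get_calibration("side")
P={}
for k,u,v in(("BR",(317,226),(188,226)),("BL",(384,224),(149,287)),("FL",(374,191),(204,301)),("FR",(312,193),(236,236)),("TL",(350,184),(230,278)),("TR",(333,184),(238,258))):
    P[k],e=tri(a,u,b,v);print(k,P[k].round(4),round(e,4))
ax=P["BL"]-P["BR"]+P["FL"]-P["FR"];print("yaw",np.arctan2(-ax[0],ax[1]))
print("tabmid",(P["TL"]+P["TR"])/2,"hingemid",(P["BL"]+P["BR"])/2,"frontmid",(P["FL"]+P["FR"])/2)
print("soap cap",tri(a,(420,160),b,(187,317))[0].round(3),"soap base",onz(a,(402,208),0).round(3))
print("spoon",[onz(a,p,.005).round(3) for p in((314,162),(300,197))])
print("jar",tri(a,(261,193),b,(250,199))[0].round(3),"mug",tri(a,(213,155),b,(317,185))[0].round(3))
o=robot.get_obs();print({k:np.round(o[k],3).tolist() for k in("time","tool_pos","ee_rot","wrist_force","width")})
```

```text
BR [0.6403 0.1598 0.0931] 0.003
BL [0.622  0.3317 0.0894] 0.0037
FL [0.5149 0.3209 0.0883] 0.0045
FR [0.5309 0.1502 0.0908] 0.0018
TL [0.4942 0.2574 0.089 ] 0.0032
TR [0.4996 0.2091 0.0932] 0.001
yaw 0.10006979820631598
tabmid [0.49688596 0.23324634 0.09109947] hingemid [0.63114432 0.24570365 0.09125364] frontmid [0.52292673 0.23551176 0.08952295]
soap cap [0.483 0.418 0.185] soap base [ 0.5    0.424 -0.   ]
spoon [array([0.339, 0.176, 0.005]), array([0.48 , 0.129, 0.005])]
jar [0.548 0.016 0.097] mug [ 0.411 -0.127  0.087]
{'time': 0.1, 'tool_pos': [0.55, 0.0, 0.204], 'ee_rot': [-3.14, -0.0, 1.571], 'wrist_force': [-0.227, -0.477, 0.259], 'width': 0.094}
```

Call:
move_arm(motion=[0,0,0,0.27,-0.19,-0.12,0,0,0,0,0.27,-0.19,-0.12,0,0,0,0,0.27,-0.19,-0.12,0,0,0,0,0.27,-0.19,-0.12,0,0,0,0,0.27,-0.19,-0.12,0,0,0,0,0.27,-0.19,-0.12,0,0,0,0,0.27,-0.19,-0.12,0,0,0,0,0.27,-0.19,-0.12,0,0,0,0,0,0,0,0])

```text
time: 0.85
tool_pos: [0.3957, 0.22, 0.3044]
ee_rot: [3.138, -0.004, 1.578]
wrist_force: [-0.0, 0.5, 0.4]
width: 0.0375
finger_force: 0.0
```

Call:
move_arm(motion=[0,0,0.156,0,0,0,0,0,0,0.156,0,0,0,0,0,0,0.156,0,0,0,0,0,0,0.156,0,0,0,0,0,0,0.156,0,0,0,0,0,0,0.156,0,0,0,0,0,0,0.156,0,0,0,0,0,0,0.156,0,0,0,0,0,0,0.156,0,0,0,0,0,0,0.156,0,0,0,0,0,0,0.156,0,0,0,0,0,0,0.156,0,0,0,0])

```text
time: 1.85
tool_pos: [0.3982, 0.2153, 0.3005]
ee_rot: [3.141, 0.001, 0.094]
wrist_force: [-0.2, 0.1, -1.1]
width: 0.0005
finger_force: 0.0
```

Call:
move_arm(motion=[0,0.15,0,0,0,0,0,0,0.15,0,0,0,0,0,0,0.15,0,0,0,0,0,0,0.15,0,0,0,0,0,0,0.15,0,0,0,0,0,0,0.15,0,0,0,0,0,0,0.1,0,0,0,0,0,0,0,0,0,0,0,0,0,0,0,0,0,0,0])

```text
time: 2.6
tool_pos: [0.3972, 0.2157, 0.3]
ee_rot: [3.139, -0.783, 0.103]
wrist_force: [-0.0, 0.7, -0.6]
width: 0.0004
finger_force: 0.0
```

Call:
move_arm(motion=[0,0,0,-0.18,-0.01,0.25,0,0,0,0,-0.18,-0.01,0.25,0,0,0,0,-0.18,-0.01,0.25,0,0,0,0,-0.18,-0.01,0.25,0,0,0,0,-0.18,-0.01,0.25,0,0,0,0,-0.18,-0.01,0.25,0,0,0,0,-0.18,-0.01,0.25,0,0,0,0,-0.15,0,0.23,0,0,0,0,0,0,0,0,0,0,0,0,0,0,0])

```text
time: 3.43
tool_pos: [0.4383, 0.226, 0.0607]
ee_rot: [3.138, -0.782, 0.101]
wrist_force: [0.1, 0.3, 0.9]
width: 0.0004
finger_force: 0.0
```

Run:
```python
from bench import robot
from h import *
A=[robot.snapshot(n)[:,:,::-1] for n in("side","wrist")]
b=cv2.resize(A[0][150:342,120:376],(512,384));cv2.imwrite("pics/p2.png",cv2.resize(np.hstack([b,A[1]]),(800,300)))
print(robot.get_obs()["tool_pos"])
```

```text
[0.43947508 0.22761082 0.06466046]
```

View pics/p2.png

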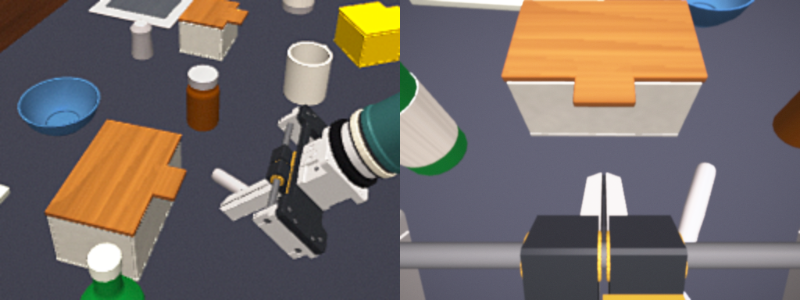

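The side and wrist views show the fingers shut and lined up with the tab (wrist 605 against 604 in the composite). The way under the tab is clear, so I compute the arc rows.

Call:
move_arm(motion=[0,0,0,0.09,0,0.09,0,0,0,0,0.09,0,0.09,0,0,0,0,0.09,0,0.09,0,0,0,0,0.09,0,0.09,0,0,0,0,0.09,0,0.09,0,0,0,0,0,0,0,0])

```text
time: 4.03
tool_pos: [0.5038, 0.2342, 0.0659]
ee_rot: [-3.138, -0.791, 0.097]
wrist_force: [-0.5, -0.7, -0.8]
width: 0.0006
finger_force: 0.2
```

Run:
```python
from bench import robot
from h import *
im=[robot.snapshot(n)[:,:,::-1] for n in("side","wrist")]
cv2.imwrite("pics/p3.png",cv2.resize(np.hstack([cv2.resize(im[0][200:320,150:310],(512,384)),im[1]]),(800,300)))
o=robot.get_obs();print(o["tool_pos"],o["wrist_force"])
p=np.array([4.3,60.]);
for d in list(range(0,111,6)):
    t=np.radians(d)
    if d<=45: q=np.array([138-138*np.cos(t)+4.3,86+138*np.sin(t)-15.7])
    else: q=np.array([138-124*np.cos(t)-5.7,86+124*np.sin(t)-5.7])
    s=(q-p)/100;print(d,q.round(0),"x %.2f z %.2f"%((s[0]+s[1])/2**.5,(s[0]-s[1])/2**.5));p=q
```

```text
[0.50197849 0.23385884 0.06441084] [-0.96275854  0.55183968 -1.02103184]
0 [ 4. 70.] x 0.07 z -0.07
6 [ 5. 85.] x 0.11 z -0.10
12 [ 7. 99.] x 0.12 z -0.08
18 [ 11. 113.] x 0.13 z -0.07
24 [ 16. 126.] x 0.13 z -0.06
30 [ 23. 139.] x 0.14 z -0.04
36 [ 31. 151.] x 0.14 z -0.03
42 [ 40. 163.] x 0.14 z -0.02
48 [ 49. 172.] x 0.14 z -0.00
54 [ 59. 181.] x 0.13 z 0.01
60 [ 70. 188.] x 0.13 z 0.03
66 [ 82. 194.] x 0.12 z 0.04
72 [ 94. 198.] x 0.12 z 0.05
78 [107. 202.] x 0.11 z 0.06
84 [119. 204.] x 0.11 z 0.08
90 [132. 204.] x 0.10 z 0.09
96 [145. 204.] x 0.09 z 0.10
102 [158. 202.] x 0.08 z 0.11
108 [171. 198.] x 0.06 z 0.11
```

View pics/p3.png

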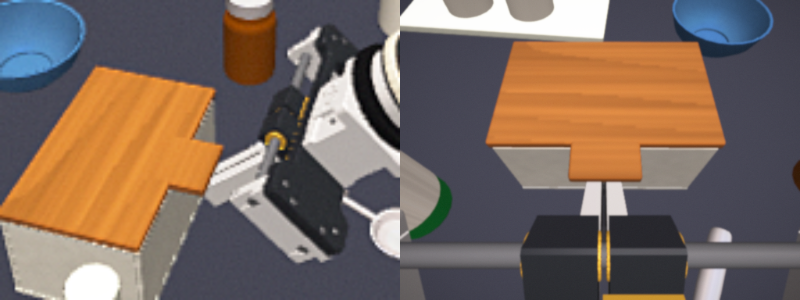

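The fingertips are under the tab in both views (wrist composite: tab at (605,165), fingers below it). I lift slowly and check the force.

Call:
move_arm(motion=[0,0,0,0.06,0,-0.05,0,0,0,0,0.06,0,-0.06,0,0,0,0,0.06,0,-0.06,0,0,0,0,0.06,0,-0.04,0,0,0,0,0.06,0,-0.04,0,0,0,0,0,0,0,0])

```text
time: 4.63
tool_pos: [0.5054, 0.2346, 0.1039]
ee_rot: [-3.139, -0.79, 0.099]
wrist_force: [-1.3, 0.2, 0.6]
width: 0.0004
finger_force: 0.5
```

Call:
move_arm(motion=[0,0,0,0.06,0,-0.04,0,0,0,0,0.07,0,-0.03,0,0,0,0,0.06,0,-0.03,0,0,0,0,0.07,0,-0.03,0,0,0,0,0.07,0,-0.02,0,0,0,0,0.07,0,-0.02,0,0,0,0,0.07,0,-0.02,0,0,0,0,0.07,0,-0.01,0,0,0,0,0,0,0,0])

```text
time: 5.38
tool_pos: [0.5298, 0.2366, 0.1555]
ee_rot: [-3.14, -0.789, 0.099]
wrist_force: [-0.5, -0.2, -1.0]
width: 0.0005
finger_force: 0.2
```

Run:
```python
from bench import robot
from h import *
im=[robot.snapshot(n)[:,:,::-1] for n in("side","wrist")]
cv2.imwrite("pics/p4.png",cv2.resize(np.hstack([cv2.resize(im[0][180:324,130:322],(512,384)),im[1]]),(800,300)))
o=robot.get_obs();print(o["tool_pos"],o["wrist_force"])
```

```text
[0.52849254 0.23622369 0.15338183] [-0.98786722 -0.08257042 -1.21278927]
```

View pics/p4.png

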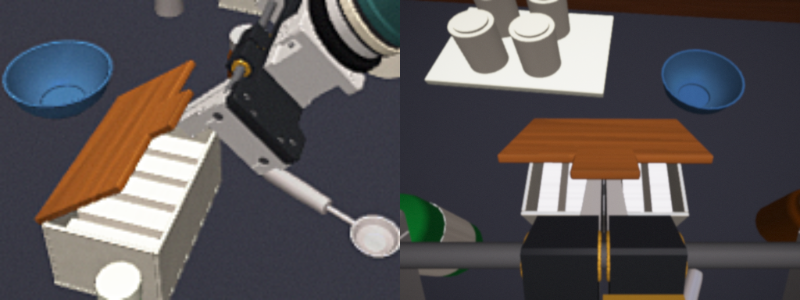

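The lid is up about 36° and the tin has not moved. I continue along the arc.

Call:
move_arm(motion=[0,0,0,0.07,0,-0.01,0,0,0,0,0.07,0,-0.01,0,0,0,0,0.07,0,0,0,0,0,0,0.07,0,0,0,0,0,0,0.07,0,0,0,0,0,0,0.06,0,0.01,0,0,0,0,0.07,0,0.01,0,0,0,0,0.06,0,0.02,0,0,0,0,0.06,0,0.02,0,0,0,0,0.06,0,0.02,0,0,0,0,0,0,0,0])

```text
time: 6.4
tool_pos: [0.5801, 0.2414, 0.1966]
ee_rot: [-3.141, -0.787, 0.1]
wrist_force: [-0.1, 0.4, 0.3]
width: 0.0004
finger_force: 0.1
```

Run:
```python
from bench import robot
from h import *
im=[robot.snapshot(n)[:,:,::-1] for n in("side","wrist")]
cv2.imwrite("pics/p5.png",cv2.resize(np.hstack([cv2.resize(im[0][150:324,100:332],(512,384)),im[1]]),(800,300)))
o=robot.get_obs();print(o["tool_pos"],o["wrist_force"])
```

```text
[0.57905651 0.24123575 0.19544586] [-0.54432515 -0.55276511 -0.20092496]
```

View pics/p5.png

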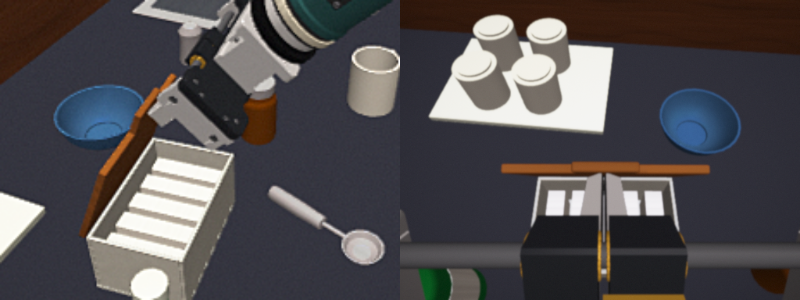

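The lid is about 66° up and still resting on the fingertip. I push on past upright.

Call:
move_arm(motion=[0,0,0,0.06,0,0.02,0,0,0,0,0.06,0,0.03,0,0,0,0,0.06,0,0.03,0,0,0,0,0.05,0,0.03,0,0,0,0,0.05,0,0.04,0,0,0,0,0.05,0,0.04,0,0,0,0,0.05,0,0.05,0,0,0,0,0.05,0,0.05,0,0,0,0,0.05,0,0.05,0,0,0,0,0.04,0,0.05,0,0,0,0,0.04,0,0.05,0,0,0,0,0,0,0,0])

```text
time: 7.5
tool_pos: [0.6501, 0.2483, 0.2034]
ee_rot: [3.141, -0.785, 0.1]
wrist_force: [-0.9, -1.0, 0.0]
width: 0.0005
finger_force: 0.0
```

Call:
move_arm(motion=[0,0,0,0.04,0,0.05,0,0,0,0,0.04,0,0.05,0,0,0,0,0,0,0,0,0,0,0,0,0,0,0])

```text
time: 7.83
tool_pos: [0.662, 0.2496, 0.2023]
ee_rot: [3.142, -0.785, 0.1]
wrist_force: [-1.4, 0.1, 0.1]
width: 0.0005
finger_force: 0.0
```

Run:
```python
from bench import robot
from h import *
im=[robot.snapshot(n)[:,:,::-1] for n in("side","wrist")]
cv2.imwrite("pics/p6.png",cv2.resize(np.hstack([cv2.resize(im[0][150:324,100:332],(512,384)),im[1]]),(800,300)))
o=robot.get_obs();print(o["time"],o["tool_pos"],o["wrist_force"])
```

```text
7.9333 [0.66175154 0.24963095 0.20243264] [-0.0767294   0.09482765  0.59031264]
```

View pics/p6.png

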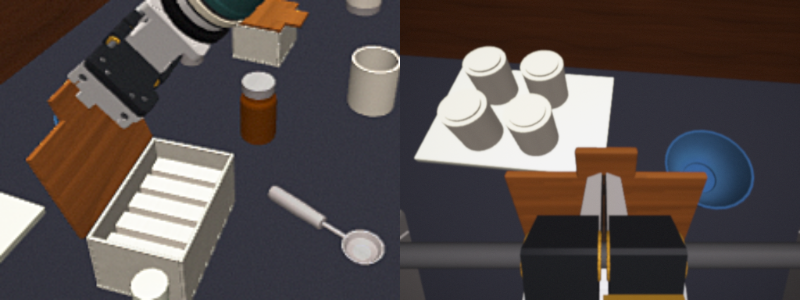

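The lid lies well past upright. I withdraw the hand back and up, then check.

Call:
move_arm(motion=[0,0,0,-0.07,0,-0.07,0,0,0,0,-0.12,0,-0.15,0,0,0,0,-0.12,0,-0.23,0,0,0,0,-0.12,0,-0.23,0,0,0,0,-0.12,0,-0.23,0,0,0,0,-0.12,0,-0.23,0,0,0,0,-0.12,0,-0.23,0,0,0,0,-0.12,0,-0.23,0,0,0,0,-0.12,0,-0.23,0,0,0,0,-0.12,0,-0.23,0,0,0,0,0,0,0,0,0,0,0,0,0,0,0])

```text
time: 8.93
tool_pos: [0.4351, 0.2273, 0.2683]
ee_rot: [-3.139, -0.789, 0.101]
wrist_force: [0.5, 0.3, -0.1]
width: 0.0005
finger_force: 0.0
```

Run:
```python
from bench import robot
from h import *
im=[robot.snapshot(n)[:,:,::-1] for n in("side","scene")]
cv2.imwrite("pics/p7.png",cv2.resize(np.hstack(im),(800,300)))
o=robot.get_obs();print(o["time"],o["tool_pos"],o["wrist_force"])
```

```text
9.0333 [0.43588343 0.22681733 0.26651673] [-0.09577415  0.87732683 -0.51959516]
```

View pics/p7.png

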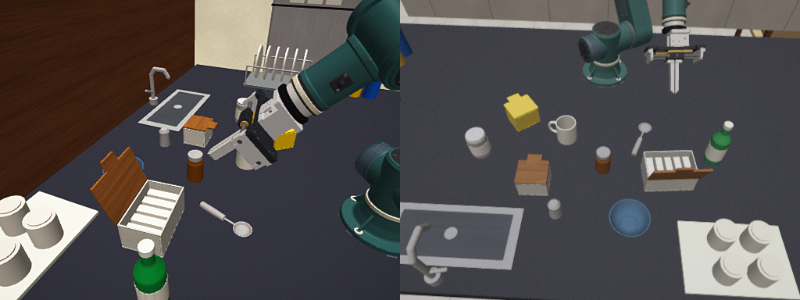

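The lid stays open by itself against its stop (side composite (118,185)). The hand is clear, the small caddy is shut, and everything else stands where it was.

```bash
python3 -c "
from bench import robot
print(robot.close_job())"
```

```text
the job is handed in; nothing more can be done
None
```

The large caddy's lid is open against its stop and stays there by itself, the hand is clear, the small caddy is still shut, nothing else appears to have moved in the final pictures, and the job was handed in at about 9 s.

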